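# Bring a flow cell's inlet seal under the filling needle

## Task

Get the flow cell on the filling stand ready for filling: raise the needle with the stand's lever, slide the flow cell along the stage without lifting it until its large round inlet seal is centred under the needle, then pull the lever all the way down so that the needle rests pressed on the seal. The needle may touch nothing of the cell but that seal, and do not knock over the beaker, bottle or vial around the stand.

Things in the scene. Friction and masses are not known exactly. Their poses are not given: they have to be found in the camera images.
- fill_stand: Lever-operated filling stand, fixed to the bench. Origin: on the bench (z = 0), straight below the needle; x points from the front of the stage to the column, z up. Column: x = +62 to +112 mm, y = -32 to +32, 235 mm high, on a foot from x = +45 mm, y = -45 to +45, 12 mm above the stage. The head and the lever hang on the column.
- fill_lever (a joint): Lever on the right (-y) side of the head, rad: 0 = fully up, 1.13 = fully down at its stop; it stays where it is left and starts low. Axis along the stand's y through x = +10, z = 165 mm; the ball is 150 mm in front of it, 40 deg above level at 0, 25 deg below at 1.13. The needle tip is 56 mm above the bench at 0, 24 mm at 1.13 with nothing below it (28.3 mm per rad).
- lever_ball (a point): Centre of the black ball, 26 mm in diameter, at the end of the lever (a 10 mm round bar). It stays at y = -53 mm of the stand; pinch it from both sides along the stand's y.
- fill_needle: Blunt steel needle, 3 mm in diameter, pointing down below the middle of the head. Origin: its tip, always on the stand's z axis. It is sprung: once it rests on something it yields up to 12 mm while the lever goes on down (about 3 N).
- flow_cell: Flow cell: flat white moulded cartridge, 110 (x) x 56 (y) x 16 (z) mm, lying on the stage in front of the head. Origin: centre of its underside; x points from its ribbed front end (at the open end of the stage) to its rear, z up. Hold it across its 56 mm width, near the front end.
- inlet_seal (a point): Centre of the top of the inlet seal: black rubber disc 14 mm in diameter, 2 mm proud of the cell's top, with a thin dark ring printed round it, at x = +15, y = +12, z = +18 mm of the cell. The two small metal discs at the rear end are outlets, not to be used.
- beaker: Glass beaker, 66 mm in diameter, 81 mm high, standing on the bench on the lever's side of the stand. Origin: centre of its underside, z up.
- bottle: White bottle with a cap, 52 mm in diameter, 118 mm high, on the bench on the side of the stand away from the lever. Origin: centre of its underside, z up.
- vial: Small capped vial, 15 mm in diameter, 51 mm high, standing on the rear corner of the stage away from the lever. Origin: centre of its underside, z up.
- stage_front (a point): Middle of the front edge of the stage, on its top: x = -187, z = 16 mm of the stand. The stage is a flat aluminium plate without raised edges, x = -187 to +113 mm, y = -80 to +80 mm of the stand, its top 16 mm above the bench.
- head_front (a point): Middle of the lower front edge of the white head that overhangs the stage: x = -51, z = 90 mm of the stand. The head spans x = -51 to +64, y = -30 to +30 mm, 90 to 200 mm above the bench: no room below for an upright gripper, so reach the cell with the tool leaning back to the front of the stage. A syringe goes up and down through it, up to 310 mm above the bench.

How it is judged:
On the way, in this order (a step that is already met when the one before it is completed fails the run):
1. the needle is raised clear of the cell's height with the lever (value of joint fill_lever below 0.6 rad), for 0.2 s.
2. the inlet seal is under the raised needle (horizontal distance between fill_needle and inlet_seal below 0.005 m and value of joint fill_lever below 0.72 rad), for 0.2 s.
At the end, for the whole second after the job is handed in: The lever is down to within 0.1 rad of its stop, the needle presses on the inlet seal with its tip within 5 mm of the seal's centre, the cell lies flat and still on the stage, and beaker, bottle and vial stand upright (value of joint fill_lever above 1.03 rad and horizontal distance between fill_needle and inlet_seal below 0.005 m and contact force between fill_needle and flow_cell above 0.5 N and angle between flow_cell's own z axis and vertical below 0.05 rad and z of flow_cell in the frame of fill_stand below 0.02 m and linear speed of flow_cell below 0.01 m/s and angle between each of beaker, bottle, vial's own z axis and vertical below 0.3 rad); the robot touches nothing.
It fails at once if the cell is lifted more than 12 mm off the stage (z of flow_cell in the frame of fill_stand above 0.028 m).
It fails at once if the needle touches the cell anywhere but on the inlet seal (contact force between fill_needle and flow_cell above 0.3 N and horizontal distance between fill_needle and inlet_seal above 0.0085 m).
It fails at once if beaker, bottle or vial is knocked over (angle between any of beaker, bottle, vial's own z axis and vertical above 0.6 rad).
It also fails if it takes over 61 s, if anything falls off the work surface, if the arm or the gripper's body presses on something with over 40 N, if the wrist force passes 120 N, or if a joint passes its speed limit or range.

## Robot

A 7-joint arm with a two-finger parallel gripper is mounted at the origin on a cart in front of the work surface, level with it; the furniture and walls round the work are solid. World frame = base frame: x ahead of the robot, y to its left, z up, the work surface at z = 0. Lengths are in m, angles in rad, forces in N, time in s.
With the tool pointing down it reaches from about 0.35 to 0.9 m from the base axis. Payload 19.9 kg.
Tool frame: the origin (TCP) lies between the finger pads; the fingertips stand 19 mm ahead of it and the grasp point (between the pads) is the TCP; z points along the fingers, y is the direction in which the jaws open and shut (so a half turn about z gives the same grasp; the last joint's range is limited). The gripper opens to 94 mm and grips with 3 to 60 N. Pads are 16 mm wide; open, the fingers measure 119 mm over their backs; the gripper's body (75 mm by 177 mm) begins 78 mm behind the grasp point.
Start: joints at [-1.266, 0.417, -0.01, 1.614, 0.005, 1.111, -0.053], TCP at [0.212, 0.588, 0.224] pointing down, gripper open.
Joint ranges: [-2.81, 2.81], [-0.39, 2.02], [-1.27, 1.25], [0.06, 2.57], [-1.19, 4.33], [0.19, 2], [-2.82, 2.82]. Speed limits (rad/s): [1.89, 1.89, 2.39, 2.39, 3.01, 3.01, 3.01].

## Interface

Orientations are given as a 3x3 rotation matrix whose columns are the frame's x, y, z axes.
In Python, from rig import robot gives the robot as it stands. Calls block until the motion is done:
- robot.move_ptp(position, orientation): joint-space move of the TCP to a pose.
- robot.move_linear(position, velocity=0.15, frame=None, threshold=None): straight line of the TCP; frame=None keeps the orientation; velocity is the mean speed in m/s. With threshold (N) it stops when the force on the tool has changed by that much, and returns True; else False.
- robot.goto_joints(angles): joint-space move.
- robot.gripper_to(opening): finger opening in m; the grip force is fixed at half the most; returns when the fingers have stopped.
- robot.pause(seconds).
- robot.ik(position, orientation): joint angles nearest the present ones, or None.
- robot.get_state(): the state.
- robot.grab_frame(name): name is "side" or "top" or "wrist"; returns the picture (420x560x3 uint8, red, green, blue); there is no depth.
- robot.camera_info(name): a dict with "fx", "fy", "cx", "cy" (pixels), "rvec" (rotation vector, rad) and "tvec" (3), from world to camera coordinates, as OpenCV has them. Camera axes: x right, y down, z forward; pixel columns grow to the right and rows downward; lengths in m; the calibration is good to about 2 mm. A picture is of the moment at which its call begins: read the wrist's pose just before it. camera_info takes no time and is no camera call; for the wrist camera it gives the pose at the moment of the call.
A pose or a line that the arm cannot do raises robot.PlanningError and nothing moves.
- robot.sign_off(): hands the job in, once; it reports no verdict.
The state is a dict: "time": time; "qpos": joint angles; "joint_vel": joint speeds; "effort": joint torques, N m; "ee_pos": TCP position; "tool_rot": TCP orientation; "force": force on the tool from outside, world axes, zero at the start; "moment": the same for the moment, N m; "opening": finger opening in m.
Only numpy, scipy, OpenCV 4.12 (cv2) and the standard library are available. Lean on these libraries where they do the work, as an engineer would, in place of code of your own. Each camera call takes 0.05 s, during which the arm holds its last target.

## Working session

There is one attempt and no reset: what is moved stays moved. The work goes in short steps, each a Python script; the robot and the scene stay as the last script left them, time stands still between calls to the robot, and variables do not carry over. Pictures are saved under pics/ and viewed, and the job is handed in when it is done.

```bash
ls; mkdir -p pics; python3 - <<'E'
from rig import robot
import cv2
for n in ["side","top","wrist"]:
    ci=robot.camera_info(n); print(n,ci)
    cv2.imwrite(f"pics/a_{n}.png",cv2.cvtColor(robot.grab_frame(n),cv2.COLOR_RGB2BGR))
s=robot.get_state(); print(s["time"],s["ee_pos"],s["tool_rot"],s["opening"],s["qpos"])
E
```

```text
pics
side {'fx': 534.4306329584647, 'fy': 534.4306329584647, 'cx': 281.2815788838743, 'cy': 217.12640621397188, 'rvec': array([-2.58314873e-03,  2.71787697e+00, -1.54085061e+00]), 'tvec': array([0.63727557, 0.12653493, 1.05436704])}
top {'fx': 535.9316984258973, 'fy': 535.9316984258973, 'cx': 289.60360354700765, 'cy': 207.15999780963207, 'rvec': array([ 2.18495548, -2.1749312 ,  0.09396049]), 'tvec': array([0.03890163, 0.63029048, 1.13668563])}
wrist {'fx': 377.7081685459864, 'fy': 377.7081685459864, 'cx': 280.04791617935075, 'cy': 214.83070679274806, 'rvec': array([-2.3878464 , -1.67910875, -0.21941872]), 'tvec': array([-0.62382526, -0.02725928,  0.39052679])}
0.15 [0.21174505 0.58775078 0.22397379] [[-9.40808910e-01  3.38937356e-01 -2.53230308e-04]
 [ 3.38937441e-01  9.40808442e-01 -9.41951249e-04]
 [-8.10212547e-05 -9.72025360e-04 -9.99999524e-01]] 0.09382244794406346 [-1.26653284  0.41785248 -0.01028586  1.61400149  0.00469335  1.11073759
 -0.0530127 ]
```

View pics/a_top.png

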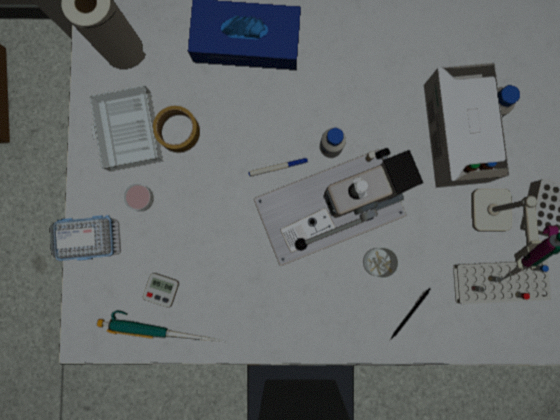

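View pics/a_side.png

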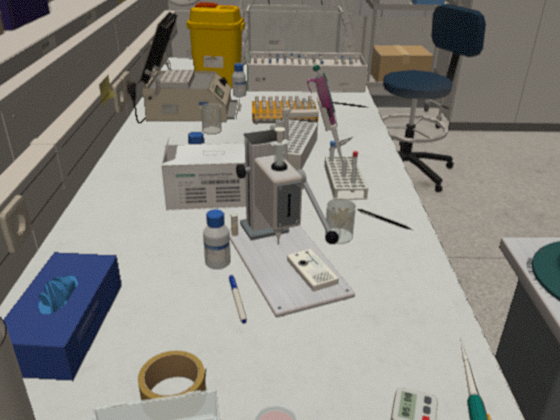

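View pics/a_wrist.png

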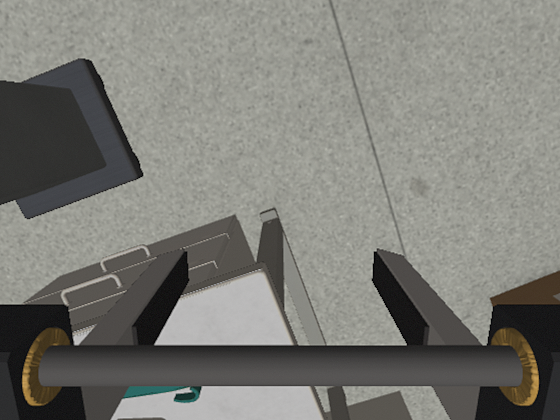

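The top view shows the stand at about (340,205), with the front of the stage to the lower left. The cell is at (305,230), the lever ball at (300,244), the beaker at (379,262), the bottle at (333,140) and the vial at (380,154). I'll zoom in for the measurements.

```bash
cat > h.py <<'E'
import numpy as np, cv2
from rig import robot
def KRt(n):
    c=robot.camera_info(n); K=np.array([[c["fx"],0,c["cx"]],[0,c["fy"],c["cy"]],[0,0,1]]); R=cv2.Rodrigues(c["rvec"])[0]
    return K,R,np.array(c["tvec"])
def proj(n,P):
    K,R,t=KRt(n); p=(np.atleast_2d(P)@R.T+t)@K.T; return p[:,:2]/p[:,2:]
def unproj(n,px,z):
    K,R,t=KRt(n); px=np.atleast_2d(px).astype(float)
    d=np.c_[px,np.ones(len(px))]@np.linalg.inv(K).T@R; C=-R.T@t
    return C+d*((z-C[2])/d[:,2])[:,None]
def crop(src,dst,x0,y0,w,h,s):
    im=cv2.imread(src)[y0:y0+h,x0:x0+w]; cv2.imwrite(dst,cv2.resize(im,None,fx=s,fy=s,interpolation=cv2.INTER_CUBIC))
def grab(n,dst):
    cv2.imwrite(dst,cv2.cvtColor(robot.grab_frame(n),cv2.COLOR_RGB2BGR))
E
python3 - <<'E'
from h import *
crop("pics/a_top.png","pics/a_topz.png",245,120,190,150,4)
crop("pics/a_side.png","pics/a_sidez.png",195,120,190,200,3)
print(proj("top",[[0,0,0],[.212,.588,.224]]))
E
```

```text
[[307.94518923 504.33332014]
 [-25.99759742 436.33091049]]
```

View pics/a_topz.png

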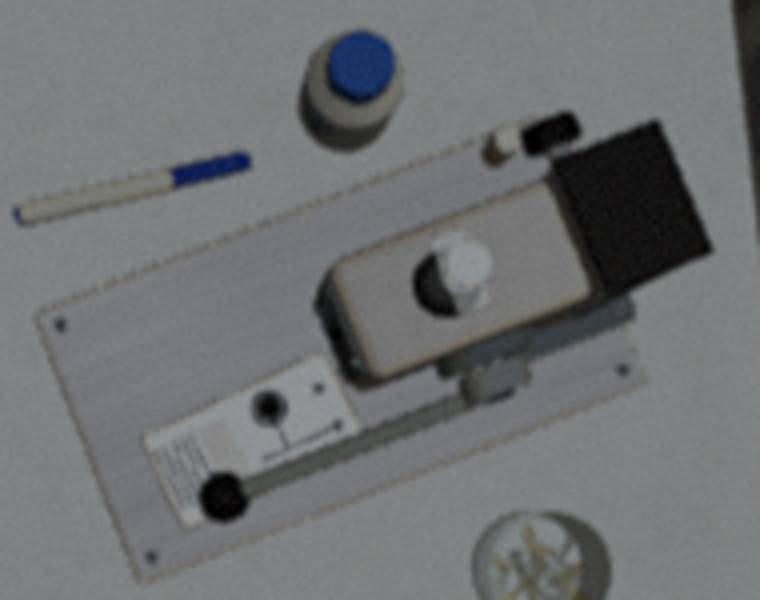

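View pics/a_sidez.png

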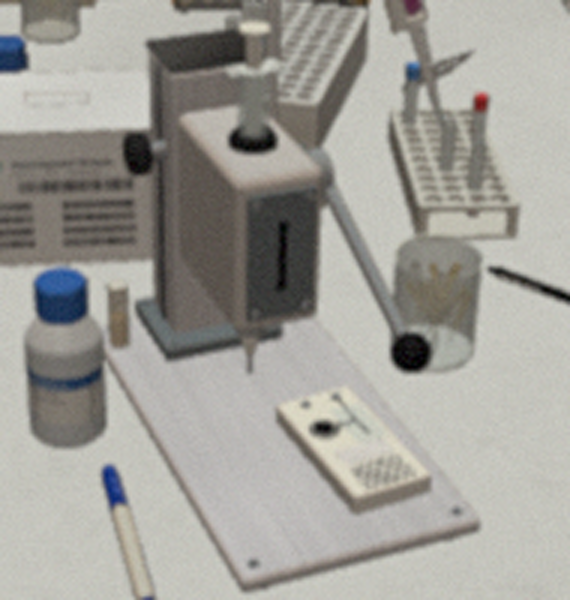

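```bash
cat > fit.py <<'E'
from h import *
from scipy.optimize import least_squares
T=lambda u,v:(245+u/4-.375,120+v/4-.375)
S=lambda u,v:(195+u/3-.33,120+v/3-.33)
def tr(p,P):
    c,s=np.cos(p[2]),np.sin(p[2]); P=np.atleast_2d(P).astype(float)
    return np.c_[p[0]+c*P[:,0]-s*P[:,1],p[1]+s*P[:,0]+c*P[:,1],P[:,2]]
def ball(q): a=np.deg2rad(40)-q; return [.010-.150*np.cos(a),-.053,.165+.150*np.sin(a)]
if __name__=="__main__":
    st=[("top",T(38,312),(-.187,.08,.016)),("top",T(143,580),(-.187,-.08,.016)),("top",T(645,380),(.113,-.08,.016)),
     ("top",T(555,160),(.062,.032,.235)),("top",T(657,120),(.112,.032,.235)),("top",T(712,250),(.112,-.032,.235)),
     ("side",S(245,577),(-.187,.08,.016)),("side",S(480,520),(-.187,-.08,.016))]
    bl=[("top",T(223,497)),("side",S(410,352))]
    def res(p):
        r=[]
        for n,px,P in st: r+=list(proj(n,tr(p,P))[0]-px)
        for n,px in bl: r+=list(proj(n,tr(p,ball(p[3])))[0]-px)
        return r
    g=unproj("top",[T(400,300)],.05)[0]
    best=min((least_squares(res,[g[0],g[1],y,.9],loss='soft_l1') for y in np.arange(-3,3.2,1)),key=lambda s:s.cost)
    p=best.x; print("stand",p.round(4)); print(np.array(res(p)).reshape(-1,2).round(1))
    ce=[("top",T(145,435),(-.055,.028,.032)),("top",T(325,352),(.055,.028,.032)),("top",T(270,407),(.015,.012,.034)),
     ("side",S(323,428),(.015,.012,.034)),("side",S(355,497),(-.055,.028,.032)),("side",S(430,480),(-.055,-.028,.032)),("side",S(280,403),(.055,.028,.032)),("side",S(350,388),(.055,-.028,.032))]
    rc=lambda c:np.concatenate([proj(n,tr(c,P))[0]-px for n,px,P in ce])
    c=least_squares(rc,[p[0],p[1],p[2]],loss='soft_l1').x
    print("cell",c.round(4)); print(rc(c).reshape(-1,2).round(1))
    rel=tr([0,0,-p[2]],[c[0]-p[0],c[1]-p[1],0])[0]; print("cell in stand",rel.round(4),c[2]-p[2])
    print("seal each cam",unproj("top",T(270,407),.034),unproj("side",S(323,428),.034),tr(c,(.015,.012,.034)))
    print("ball",tr(p,ball(p[3])),"stage front",tr(p,(-.187,0,.016)))
    for nm,px,z in [("bottle",T(361,67),.118),("vial",T(510,138),.051)]: 
        w=unproj("top",px,z)[0]; print(nm,w.round(3),tr([0,0,-p[2]],[w[0]-p[0],w[1]-p[1],0]).round(3))
    w=unproj("top",T(525,570),.0)[0]; print("beaker~",w,tr([0,0,-p[2]],[w[0]-p[0],w[1]-p[1],0]).round(3))
    np.savez("pose.npz",p=p,c=c)
E
python3 fit.py
```

```text
Traceback (most recent call last):
  File "fit.py", line 20, in <module>
    best=min((least_squares(res,[g[0],g[1],y,.9],loss='soft_l1') for y in np.arange(-3,3.2,1)),key=lambda s:s.cost)
  File "fit.py", line 20, in <genexpr>
    best=min((least_squares(res,[g[0],g[1],y,.9],loss='soft_l1') for y in np.arange(-3,3.2,1)),key=lambda s:s.cost)
              ~~~~~~~~~~~~~^^^^^^^^^^^^^^^^^^^^^^^^^^^^^^^^^^^^^
  File "fit.py", line 17, in res
    for n,px in bl: r+=list(proj(n,tr(p,ball(p[3])))[0]-px)
                            ~~~~^^^^^^^^^^^^^^^^^^^^
  File "h.py", line 7, in proj
    K,R,t=KRt(n); p=(np.atleast_2d(P)@R.T+t)@K.T; return p[:,:2]/p[:,2:]
          ~~~^^^
  File "h.py", line 4, in KRt
    c=robot.camera_info(n); K=np.array([[c["fx"],0,c["cx"]],[0,c["fy"],c["cy"]],[0,0,1]]); R=cv2.Rodrigues(c["rvec"])[0]
ValueError: time passes only in moves, steps and waits
```

```bash
python3 - <<'E'
s=open("h.py").read()
s=s.replace('def KRt(n):\n','_c={}\ndef KRt(n):\n    if n!="wrist" and n in _c: return _c[n]\n').replace('    return K,R,np.array(c["tvec"])','    _c[n]=(K,R,np.array(c["tvec"])); return _c[n]')
open("h.py","w").write(s)
E
python3 fit.py
```

```text
stand [ 0.6466 -0.0805 -1.1854  1.0663]
[[-1.5  0.5]
 [-0.7  1.7]
 [ 1.2  0.4]
 [ 0.2 -0.3]
 [ 0.4 -0.5]
 [ 0.6 -0.2]
 [-1.9  2.3]
 [ 0.3  0.1]
 [ 0.1  0.4]
 [-0.2 -0. ]]
cell [ 0.5799  0.0017 -1.1521]
[[-1.3  0.3]
 [ 0.3  0.6]
 [ 0.2  1. ]
 [ 0.1  0.1]
 [-1.4  0.7]
 [ 0.3 -1. ]
 [-1.8  0.3]
 [ 0.  -1. ]]
cell in stand [-0.1012 -0.0309  0.    ] 0.03325928060614092
seal each cam [[ 0.59900379 -0.00676396  0.034     ]] [[ 0.59708217 -0.00751794  0.034     ]] [[ 0.5969127  -0.00716656  0.034     ]]
ball [[0.54860811 0.01998738 0.11101031]] stage front [[0.57627336 0.09277954 0.016     ]]
bottle [ 0.766 -0.049  0.118] [[0.016 0.123 0.   ]]
vial [ 0.743 -0.134  0.051] [[0.086 0.069 0.   ]]
beaker~ [ 0.51178445 -0.14871818  0.        ] [[ 0.013 -0.151  0.   ]]
```

```bash
cat > w.py <<'E'
from h import *
from fit import tr,ball
d=np.load("pose.npz"); p=d["p"]; c=d["c"]
def Rst(yaw,lean,flip):
    # tool z = (sin lean,0,-cos lean) in frame yaw; tool y=+-y
    cy,sy=np.cos(yaw),np.sin(yaw); Z=np.array([[cy,-sy,0],[sy,cy,0],[0,0,1]])
    z=np.array([np.sin(lean),0,-np.cos(lean)]); y=np.array([0,1.,0])*(-1 if flip else 1)
    return Z@np.c_[np.cross(y,z),y,z]
E
python3 - <<'E'
from w import *
s=robot.get_state(); K,R,t=KRt("wrist"); C=-R.T@t
print("cam in tool",s["tool_rot"].T@(C-s["ee_pos"]), "viewdir", s["tool_rot"].T@R[2])
lean=np.deg2rad
for flip in (0,1):
  for L in (0,15,30):
    for q in (1.066,.05,1.13):
        print(flip,L,q,None if (j:=robot.ik(tr(p,ball(q))[0],Rst(p[2],lean(L),flip))) is None else np.round(j,2))
  for L in (30,40,50,60):
    for cell in ((-.135,-.03,.04),(-.05,-.012,.04),(-.13,-.012,.04)):
        print("cell",flip,L,None if (j:=robot.ik(tr(p,cell)[0],Rst(p[2],lean(L),flip))) is None else np.round(j,2))
E
```

```text
cam in tool [ 0.07493993 -0.0006684  -0.15975307] viewdir [-2.58346599e-01  2.10378869e-04  9.66052271e-01]
0 0 1.066 [-0.52  0.47  0.54  1.92 -0.32  0.84  0.57]
0 0 0.05 [-0.57  0.31  0.63  1.77 -0.2   1.13  0.51]
0 0 1.13 [-0.51  0.49  0.54  1.92 -0.33  0.82  0.59]
0 15 1.066 [-0.64  0.44  0.5   1.98  0.08  0.72  0.14]
0 15 0.05 [-0.69  0.26  0.58  1.84  0.13  1.02  0.19]
0 15 1.13 [-0.63  0.46  0.49  1.98  0.07  0.7   0.14]
0 30 1.066 [-0.81  0.49  0.53  2.02  0.44  0.72 -0.29]
0 30 0.05 [-0.84  0.27  0.58  1.91  0.45  1.   -0.14]
0 30 1.13 [-0.8   0.51  0.53  2.02  0.44  0.69 -0.3 ]
cell 0 30 [-0.8   0.66  0.51  1.98  0.4   0.6  -0.33]
cell 0 30 [-0.64  0.7   0.52  1.91  0.38  0.56 -0.17]
cell 0 30 [-0.78  0.68  0.51  1.94  0.37  0.62 -0.3 ]
cell 0 40 [-0.91  0.73  0.55  1.98  0.58  0.65 -0.58]
cell 0 40 [-0.76  0.77  0.57  1.93  0.6   0.58 -0.47]
cell 0 40 [-0.89  0.75  0.55  1.94  0.56  0.66 -0.54]
cell 0 50 [-1.    0.83  0.58  1.97  0.7   0.73 -0.77]
cell 0 50 [-0.87  0.86  0.62  1.94  0.76  0.63 -0.7 ]
cell 0 50 [-0.98  0.85  0.58  1.93  0.68  0.73 -0.73]
cell 0 60 [-1.08  0.
[... 575 characters left out ...]
 30 1.13 [-0.36  0.46 -0.02  2.01  0.76  0.84  2.58]
cell 1 30 [-0.39  0.59 -0.01  1.97  0.81  0.77  2.48]
cell 1 30 [-0.27  0.63  0.03  1.9   0.82  0.71  2.63]
cell 1 30 [-0.37  0.62 -0.02  1.92  0.8   0.78  2.51]
cell 1 40 [-0.47  0.65 -0.01  1.97  0.98  0.89  2.26]
cell 1 40 [-0.36  0.68  0.05  1.92  1.02  0.81  2.37]
cell 1 40 [-0.46  0.67 -0.01  1.92  0.97  0.9   2.29]
cell 1 50 [-0.53  0.73 -0.03  1.96  1.1   1.04  2.1 ]
cell 1 50 [-0.43  0.74  0.05  1.92  1.17  0.94  2.18]
cell 1 50 [-0.51  0.74 -0.03  1.91  1.1   1.04  2.13]
cell 1 60 [-0.57  0.82 -0.04  1.93  1.18  1.2   1.98]
cell 1 60 [-0.47  0.83  0.03  1.91  1.28  1.1   2.03]
cell 1 60 [-0.56  0.83 -0.04  1.89  1.19  1.2   2.01]
```

```bash
python3 - <<'E'
from w import *
R=Rst(p[2],np.deg2rad(25),0)
b=tr(p,ball(p[3]))[0]
robot.move_ptp(b-R[:,2]*.09,R)
s=robot.get_state(); print(s["time"],s["ee_pos"],b-R[:,2]*.09, s["force"])
print(proj("wrist",[b,tr(p,(0,0,.026))[0],tr(c,(.015,.012,.034))[0]]))
grab("wrist","pics/b_wrist.png")
E
```

```text
2.375 [0.53438099 0.05618838 0.19255424] [0.53430981 0.05523321 0.19257801] [-0.53804369 -0.91752096 -0.50407675]
[[279.90224539 226.96668021]
 [328.49208766 264.16406644]
 [317.27723106 206.3687825 ]]
```

View pics/b_wrist.png

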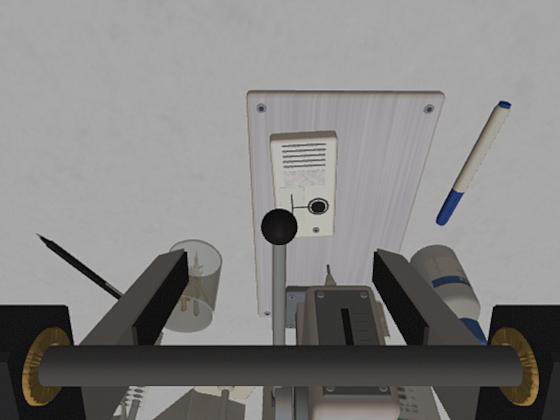

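The wrist view confirms the fit. The ball is at (279,226) against a predicted (280,227), the needle tip at (328,265) against (328,264), and the seal at (318,207) against (317,206). Next I'll grip the ball and raise the lever.

```bash
python3 - <<'E'
from w import *
R=Rst(p[2],np.deg2rad(25),0)
q0=p[3]
b=tr(p,ball(q0))[0]
robot.gripper_to(.06)
print(robot.move_linear(b,velocity=.12,threshold=12))
print(robot.gripper_to(0.02)); s=robot.get_state(); print(s["opening"],s["force"],s["time"])
for q in np.linspace(q0,.06,7)[1:]:
    robot.move_linear(tr(p,ball(q))[0],velocity=.15)
s=robot.get_state(); print(s["opening"],s["force"],s["time"],s["ee_pos"])
grab("side","pics/c_side.png"); crop("pics/c_side.png","pics/c_sidez.png",195,120,190,200,3)
E
```

```text
False
False
0.02496049335327973 [-1.87362752 -0.04809221  1.30320037] 4.6833
0.02175032600209845 [ 1.60515565 -4.9749596  -2.14404105] 6.5833 [5.56254026e-01 4.40611258e-04 2.55059737e-01]
```

View pics/c_side.png

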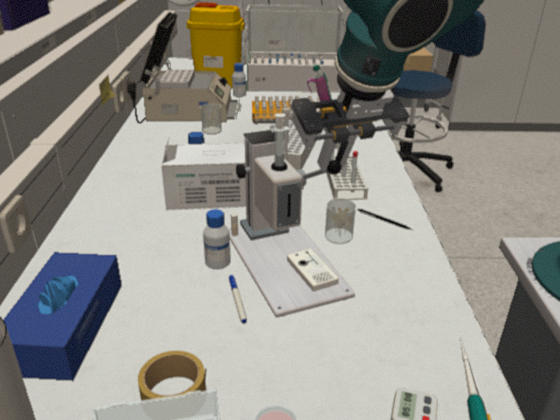

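```bash
python3 - <<'E'
from w import *
s=robot.get_state(); R=s["tool_rot"]
robot.gripper_to(.06)
robot.move_linear(s["ee_pos"]-R[:,2]*.12,velocity=.2)
R=Rst(c[2],np.deg2rad(48),0)
g=tr(c,(-.045,0,.038))[0]
robot.move_ptp(g-R[:,2]*.09,R)
robot.gripper_to(.094)
s=robot.get_state(); print(s["time"],s["ee_pos"],g-R[:,2]*.09,s["force"])
for P in [tr(p,(0,0,.055)),tr(c,(.015,.012,.034)),tr(p,ball(.06))]: print(proj("wrist",P))
for y in (.028,-.028):
  for x in (-.055,.055): print("corner",x,y,proj("wrist",tr(c,(x,y,.032))))
grab("wrist","pics/d_wrist.png"); grab("side","pics/d_side.png"); crop("pics/d_side.png","pics/d_sidez.png",195,100,220,220,3)
grab("top","pics/d_top.png"); crop("pics/d_top.png","pics/d_topz.png",245,120,190,150,4)
E
```

```text
9.8833 [0.53435121 0.10389033 0.09821356] [0.53436792 0.10388052 0.09822175] [-0.48356228  1.04105562  0.72955403]
[[307.50971214 303.32740471]]
[[294.873889   252.63743141]]
[[238.68455566 637.83471253]]
corner -0.055 0.028 [[322.26942608 211.8536936 ]]
corner 0.055 0.028 [[310.4596138  266.29678245]]
corner -0.055 -0.028 [[239.11655271 211.88355079]]
corner 0.055 -0.028 [[250.4278602  266.32577667]]
```

View pics/d_wrist.png

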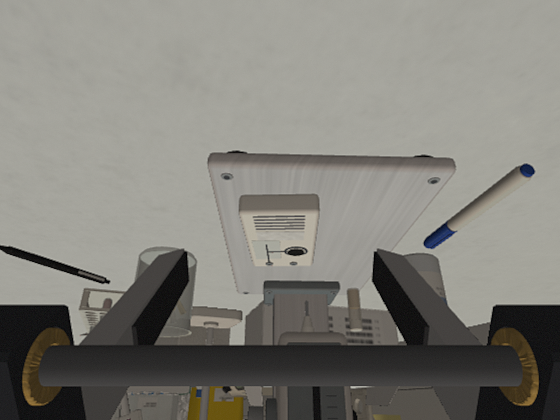

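View pics/d_sidez.png

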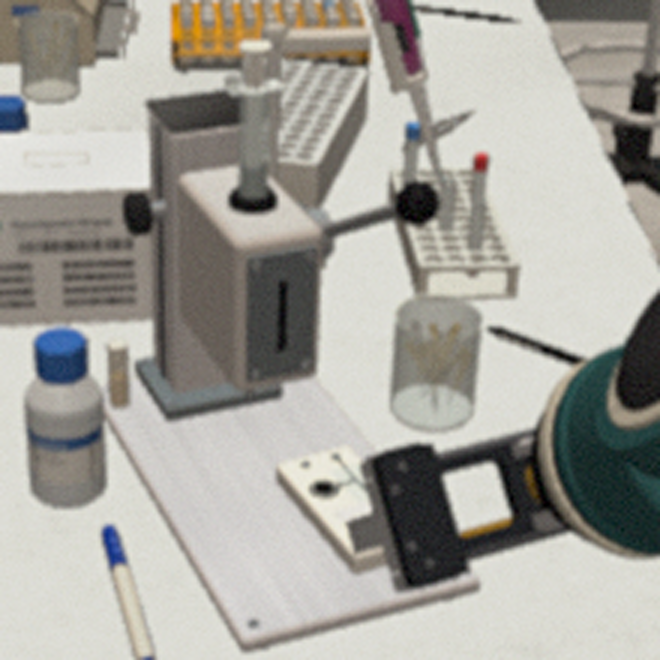

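View pics/d_topz.png

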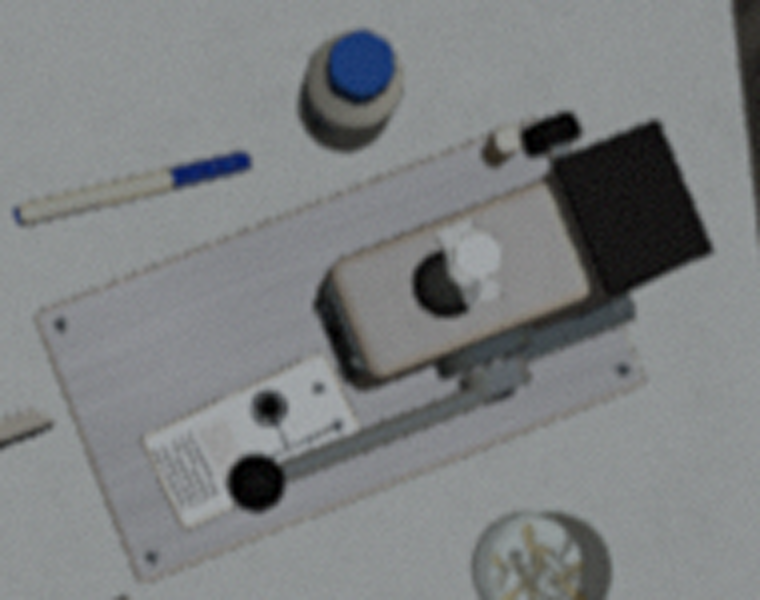

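```bash
python3 - <<'E'
from h import *
crop("pics/d_wrist.png","pics/d_wz.png",225,180,120,140,5)
E
```

```text
(no output)
```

View pics/d_wz.png

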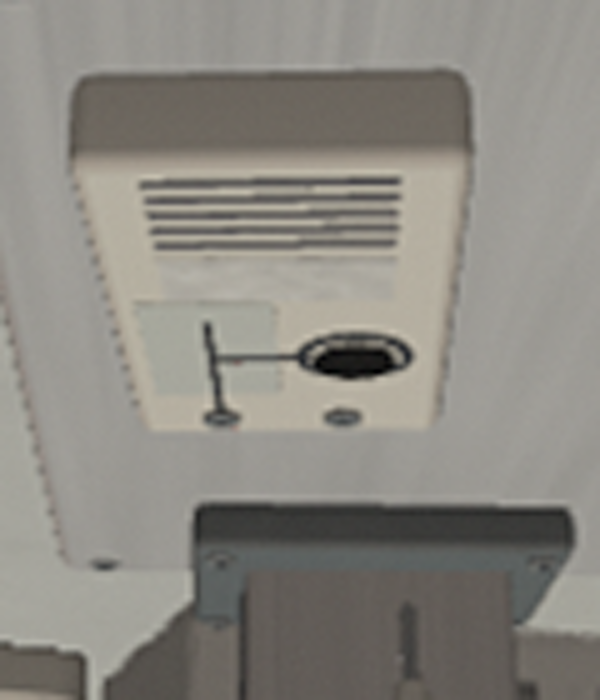

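```bash
python3 - <<'E'
from w import *
from fit import T,S
from scipy.optimize import least_squares
crop("pics/d_wrist.png","pics/d_wn.png",280,280,60,60,8)
Wp=lambda u,v:(225+u/5-.4,180+v/5-.4)
ce=[("top",T(145,435),(-.055,.028,.032)),("top",T(325,352),(.055,.028,.032)),("top",T(269,405),(.015,.012,.034)),
     ("side",S(323,428),(.015,.012,.034)),
     ("wrist",Wp(355,361),(.015,.012,.034)),("wrist",Wp(74,155),(-.055,-.026,.032)),("wrist",Wp(470,152),(-.055,.026,.032)),
     ("wrist",Wp(147,428),(.055,-.027,.032)),("wrist",Wp(438,428),(.055,.027,.032))]
M={n:KRt(n) for n in("top","side","wrist")}
def pj(n,P):
    K,R,t=M[n]; a=(np.atleast_2d(P)@R.T+t)@K.T; return a[0,:2]/a[0,2]
rc=lambda c:np.concatenate([pj(n,tr(c,P))-px for n,px,P in ce])
c2=least_squares(rc,c,loss='soft_l1').x
print(c,c2,c2[2]-p[2]); print(rc(c2).reshape(-1,2).round(1))
seal=tr(c2,(.015,.012,.034))[0]; print("seal",seal,unproj("wrist",Wp(355,361),.034),"to needle",p[:2]-seal[:2])
print(pj("wrist",tr(p,(0,0,.056))),pj("wrist",tr(p,(0,0,.053))))
np.savez("pose.npz",p=p,c=c2)
E
```

```text
[ 0.57985115  0.00165974 -1.15214924] [ 0.57980202  0.003092   -1.12368106] 0.06172745841259486
[[-2.1  1.1]
 [-1.   0.1]
 [-0.5  1.4]
 [ 0.   0.7]
 [ 0.5  0.1]
 [ 1.1  0.9]
 [-0.6  0.5]
 [-0.3  0.9]
 [-0.4  0.3]]
seal [ 0.59710789 -0.00524508  0.034     ] [[ 0.59660589 -0.00518328  0.034     ]] to needle [ 0.04946224 -0.07525944]
[307.55124072 304.32067405] [307.45173454 301.38099798]
```

View pics/d_wn.png

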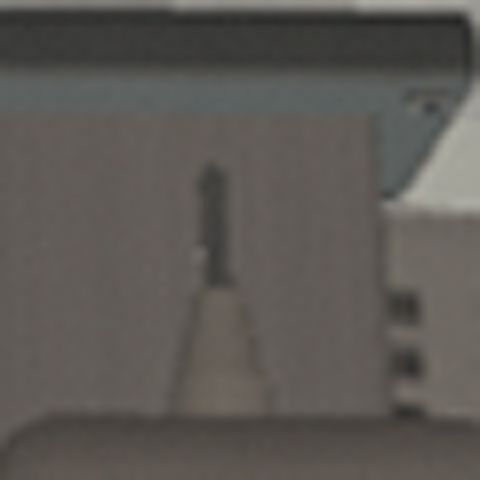

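```bash
python3 - <<'E'
from w import *
R=Rst(c[2],np.deg2rad(48),0)
g=tr(c,(-.045,0,.038))[0]
robot.move_linear(g-R[:,2]*.07,velocity=.2,frame=R)
print(robot.move_linear(g,velocity=.12,threshold=12))
s=robot.get_state(); print(s["time"],s["ee_pos"]-g,s["force"])
robot.gripper_to(.05); s=robot.get_state(); print(s["opening"],s["ee_pos"]-g,s["force"],s["time"])
print(proj("wrist",[tr(c,(.015,.012,.034))[0],tr(p,(0,0,.054))[0]]))
grab("wrist","pics/e_wrist.png"); crop("pics/e_wrist.png","pics/e_wz.png",200,180,160,150,5)
E
```

```text
False
11.0167 [0.00010279 0.00066058 0.00025368] [-1.13250839 -0.31782487  0.07585731]
0.05517174556239162 [2.19580318e-05 6.00805792e-05 6.41292481e-05] [-1.34005731  1.74421175  1.83154707] 11.6917
[[300.57680839 305.27267616]
 [310.91285784 357.67119433]]
```

View pics/e_wz.png

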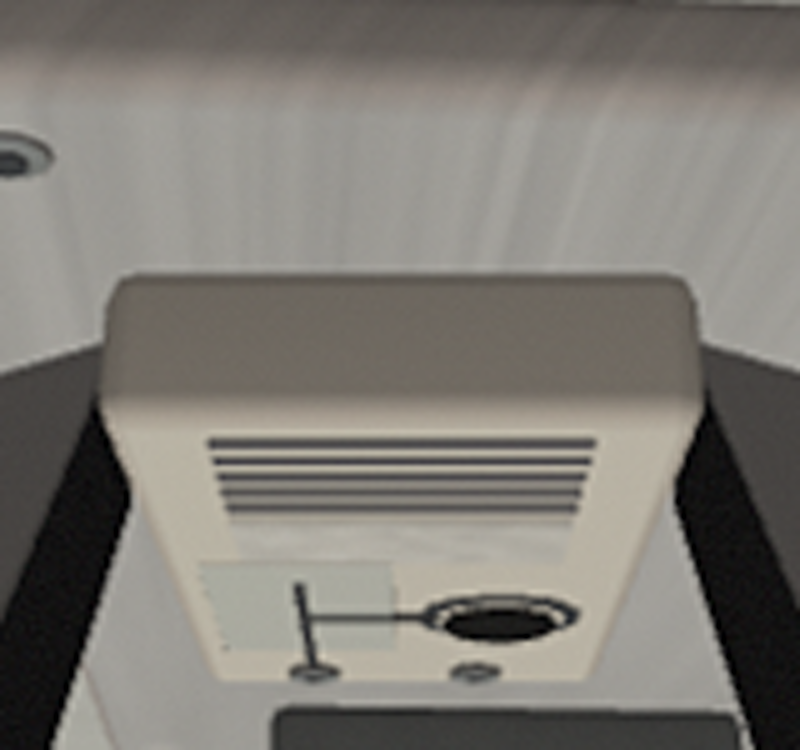

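The cell is gripped square at 55 mm opening. The seal is at (299.6,304.5) against a predicted (300.6,305.3), so sub-millimetre agreement. Next I'll slide it.

```bash
python3 - <<'E'
from w import *
s=robot.get_state()
seal=unproj("wrist",[299.6,304.5],.034)[0]; mod=tr(c,(.015,.012,.034))[0]; print(seal-mod)
sl=(seal+mod)/2; d=np.r_[p[:2]-sl[:2],0]; print(d)
tgt=s["ee_pos"]+d; tgt[2]=.038
print(robot.move_linear(tgt,velocity=.06,threshold=25))
s=robot.get_state(); print(s["time"],s["ee_pos"]-tgt,s["force"],s["opening"])
print(proj("wrist",[np.r_[p[:2],.034],np.r_[p[:2],.054]]),proj("side",[np.r_[p[:2],.034],np.r_[p[:2],.054]]))
grab("wrist","pics/f_wrist.png"); crop("pics/f_wrist.png","pics/f_wz.png",240,270,100,100,6)
grab("side","pics/f_side.png"); crop("pics/f_side.png","pics/f_sidez.png",235,170,120,120,5)
E
```

```text
[-0.00145055  0.00144727  0.        ]
[ 0.05018751 -0.07598308  0.        ]
False
13.4083 [-2.81185301e-05  5.17681803e-05  4.48804935e-05] [-2.62994995  2.88228678  5.35431764] 0.05537212286331355
[[300.08126947 304.91517685]
 [300.93583302 339.36683911]] [[276.7847226  241.27877661]
 [276.89845855 233.06644415]]
```

View pics/f_wz.png

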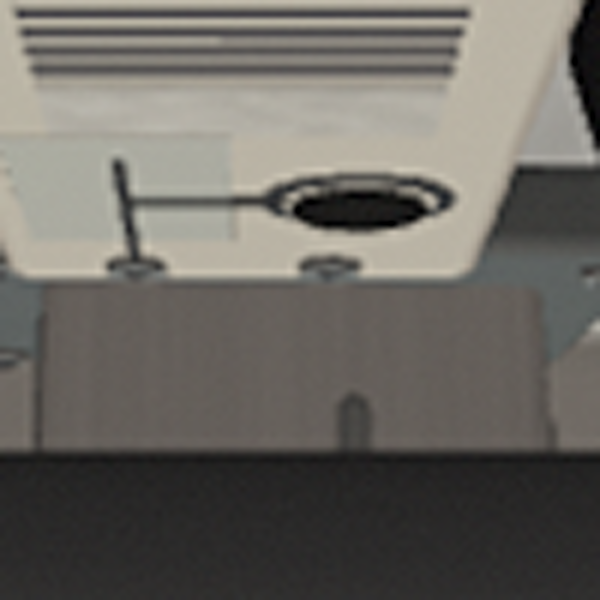

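View pics/f_sidez.png

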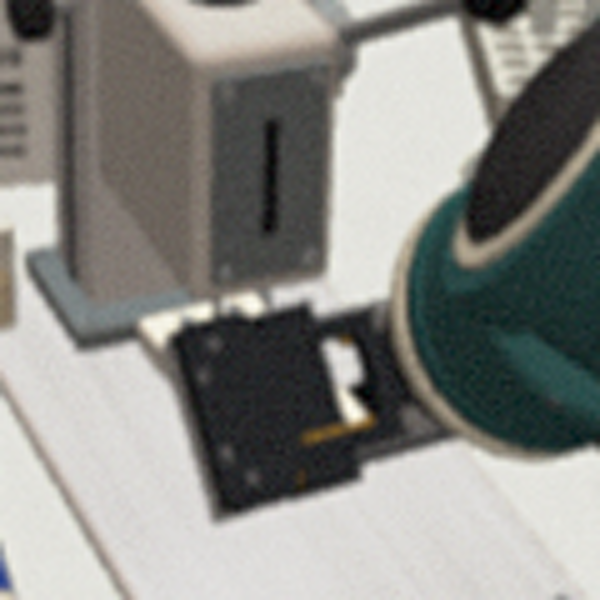

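```bash
python3 - <<'E'
from w import *
from scipy.optimize import least_squares
f=lambda q:np.concatenate([proj("top",tr(p,ball(q[0])))[0]-[245+257/4-.375,120+482/4-.375],proj("side",tr(p,ball(q[0])))[0]-[195+418/3-.33,100+203/3-.33]])
r=least_squares(f,[.1]); print("q",r.x,f(r.x)); zn=.056-.0283*r.x[0]
for z in (zn,.053,.0545): 
    n=unproj("wrist",[298.7,335.8],z)[0]; s=unproj("wrist",[299.6,304.6],.034)[0]
    rel=tr([0,0,-p[2]],n-s)[0]; print(z,n,s,"needle-seal in stand frame mm",rel[:2]*1000, "needle vs fit",tr([0,0,-p[2]],n-np.r_[p[:2],z])[0][:2]*1000)
crop("pics/b_wrist.png","pics/b_z.png",300,240,60,60,8)
E
```

```text
q [0.13845004] [ 0.11345197  0.32937875 -1.33914985  0.24468734]
0.052081863793228614 [ 0.64521088 -0.08061582  0.05208186] [ 0.64593495 -0.07993618  0.034     ] needle-seal in stand frame mm [ 0.35759934 -0.92644601] needle vs fit [-0.40782462 -1.30139098]
0.053 [ 0.64253621 -0.07566625  0.053     ] [ 0.64593495 -0.07993618  0.034     ] needle-seal in stand frame mm [-5.23439401 -1.54429751] needle vs fit [-5.99981797 -1.91924248]
0.0545 [ 0.63816649 -0.06757991  0.0545    ] [ 0.64593495 -0.07993618  0.034     ] needle-seal in stand frame mm [-14.37028253  -2.55370901] needle vs fit [-15.13570648  -2.92865397]
```

View pics/b_z.png

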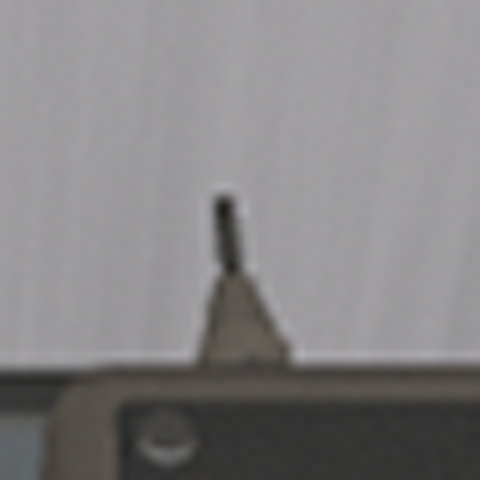

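The wrist view shows the needle tip at (298.7,335.8) and the seal at (299.6,304.6). The seal is about 1 mm too far in +y of the stand. I'll nudge it while it's still held, then release, back off and look again.

```bash
python3 - <<'E'
from w import *
s=robot.get_state(); R=s["tool_rot"]
d=tr([0,0,p[2]],(.0003,-.0010,0))[0]
robot.move_linear(s["ee_pos"]+d,velocity=.02)
robot.gripper_to(.08)
s=robot.get_state(); print(s["time"],s["opening"],s["force"])
robot.move_linear(s["ee_pos"]-R[:,2]*.09,velocity=.15)
s=robot.get_state(); print(s["time"])
n=p[:2]+tr([0,0,p[2]],(0,-.001,0))[0][:2]
P=[np.r_[n,.034],np.r_[n,.0521]]
print(proj("wrist",P),proj("side",P))
grab("wrist","pics/g_wrist.png"); crop("pics/g_wrist.png","pics/g_wz.png",230,220,110,110,6)
grab("side","pics/g_side.png"); crop("pics/g_side.png","pics/g_sidez.png",235,170,120,120,5)
E
```

```text
14.3417 0.08006514205197296 [-0.07851406  0.29944675 -1.28107854]
15.0917
[[295.11263669 252.1305867 ]
 [295.52685742 273.03595586]] [[277.23612748 241.18184531]
 [277.34279067 233.75781508]]
```

View pics/g_wz.png

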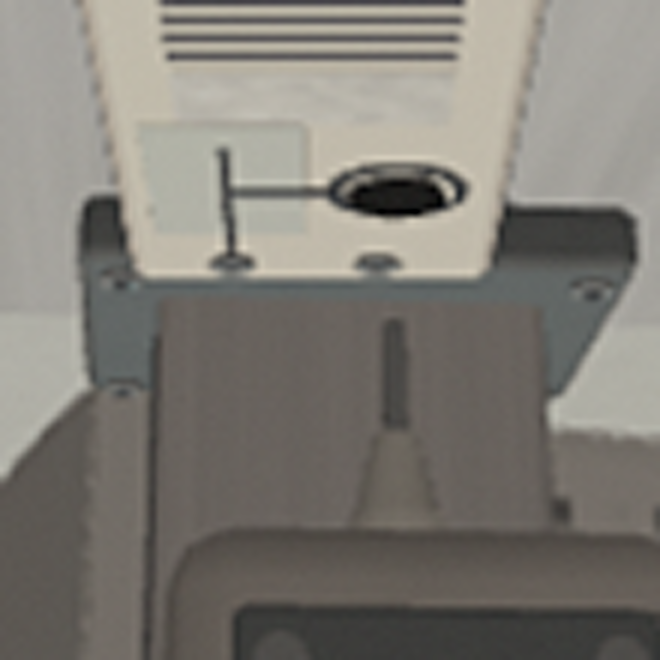

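View pics/g_sidez.png

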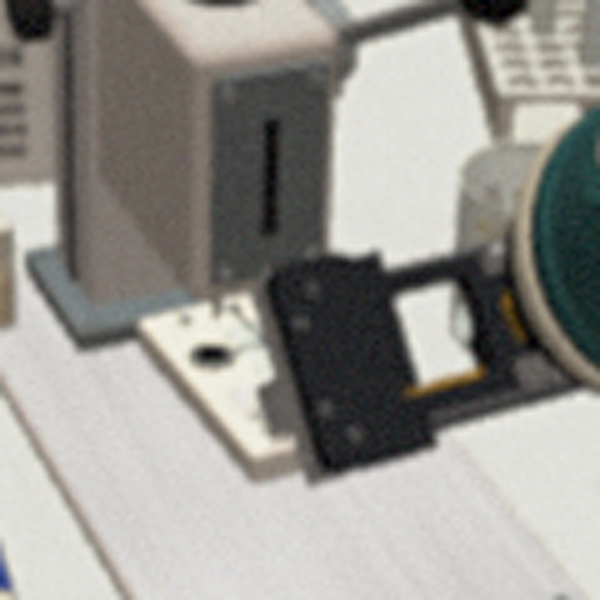

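Wrist view: seal at (295.9,252.3) against a predicted (295.1,252.1), tip at (294.9,272.9) against (295.5,273.0), so about 1 mm laterally. In the side view the seal is at (277,240.8) against (277.2,241.2). I'll re-grip the ball, lower part-way to just above the seal, and check.

```bash
python3 - <<'E'
from w import *
R=Rst(p[2],np.deg2rad(25),0); s=robot.get_state()
q0=.138; b=tr(p,ball(q0))[0]; a=b-R[:,2]*.09
w1=tr(p,(-.235,-.04,.11))[0]; w2=tr(p,(-.225,-.053,.31))[0]
print([robot.ik(x,R) is not None for x in (w2,a,b)])
robot.move_linear(w1,velocity=.2)
robot.move_ptp(w2,R); robot.gripper_to(.06)
robot.move_linear(a,velocity=.2)
s=robot.get_state(); print(s["time"],s["ee_pos"]-a)
print(proj("wrist",[b,np.r_[p[:2],.0521],np.r_[p[:2],.034]]))
grab("wrist","pics/h_wrist.png")
E
```

```text
[True, True, True]
17.7583 [-2.76994409e-05 -2.58691439e-04  3.04869560e-05]
[[280.78907784 225.67639111]
 [321.74177194 194.15507366]
 [320.56439127 185.90222984]]
```

View pics/h_wrist.png

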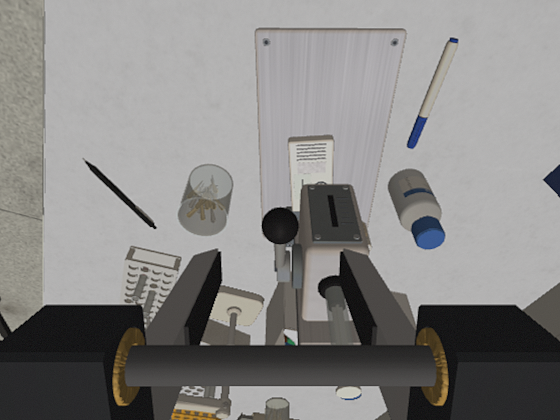

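The ball is at (279.5,225) against a predicted (280.8,225.7), so q ≈ 0.14 is confirmed.

```bash
python3 - <<'E'
from w import *
q0=.138; b=tr(p,ball(q0))[0]
print(robot.move_linear(b,velocity=.12,threshold=12)); robot.gripper_to(.02); s=robot.get_state(); print(s["opening"],s["force"],s["time"])
for q in np.linspace(q0,.66,5)[1:]:
    print(robot.move_linear(tr(p,ball(q))[0],velocity=.1,threshold=35), robot.get_state()["force"].round(1))
s=robot.get_state(); print(s["opening"],s["time"])
P=[np.r_[p[:2],.034],np.r_[p[:2],.056-.0283*.66]]
print(proj("side",P),proj("wrist",P),proj("side",tr(p,ball(.66))),proj("wrist",tr(p,ball(.66))))
grab("side","pics/i_side.png"); crop("pics/i_side.png","pics/i_sidez.png",205,120,150,150,5)
grab("wrist","pics/i_wrist.png")
E
```

```text
False
0.024041880486097837 [-3.8025396   1.57975664  3.0078611 ] 19.3667
False [-3.2  1.7 -1.5]
False [-2.4 -1.1 -1.9]
False [-3.1 -1.7 -2. ]
False [-3.9 -2.9 -2.1]
0.024651167741482134 20.7333
[[276.7847226  241.27877661]
 [276.80346642 239.92537446]] [[334.86403744 265.97964356]
 [335.24711327 268.53800655]] [[335.87897271 211.18625135]] [[281.2441544  281.03297914]]
```

View pics/i_sidez.png

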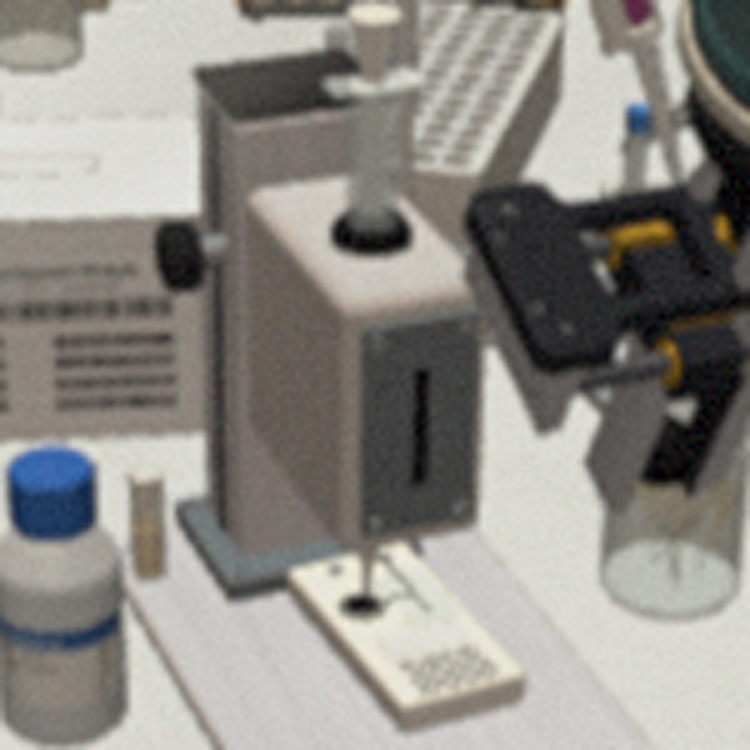

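View pics/i_wrist.png

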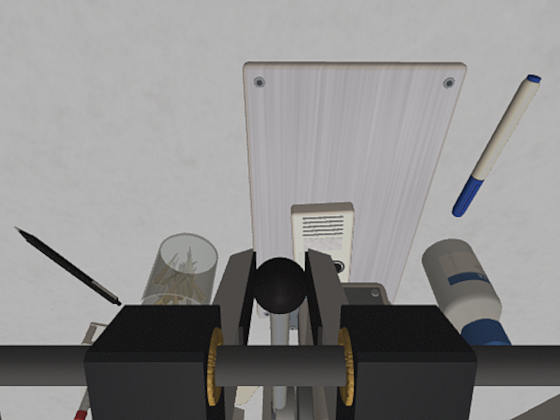

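```bash
python3 - <<'E'
from w import *
crop("pics/i_side.png","pics/i_s2.png",260,220,40,35,16)
crop("pics/i_wrist.png","pics/i_w2.png",310,245,60,50,12)
for n in("side","wrist"):
    o=proj(n,tr(p,(0,0,.036))); print(n,"per mm x",(proj(n,tr(p,(.001,0,.036)))-o),"y",(proj(n,tr(p,(0,.001,.036)))-o),"z",(proj(n,tr(p,(0,0,.037)))-o))
E
```

```text
side per mm x [[-0.18316546 -0.25058136]] y [[-0.45210129  0.09683199]] z [[ 0.00564676 -0.40772606]]
wrist per mm x [[-0.09606815  0.6958486 ]] y [[ 1.02905728e+00 -6.09162495e-04]] z [[0.11595169 0.77218552]]
```

View pics/i_s2.png

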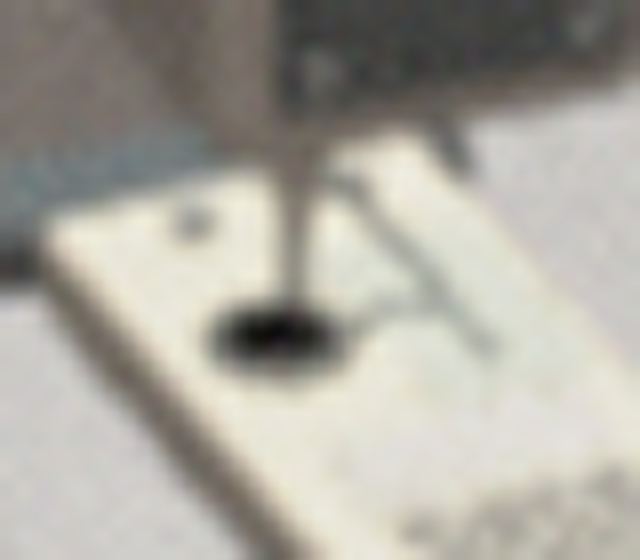

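View pics/i_w2.png

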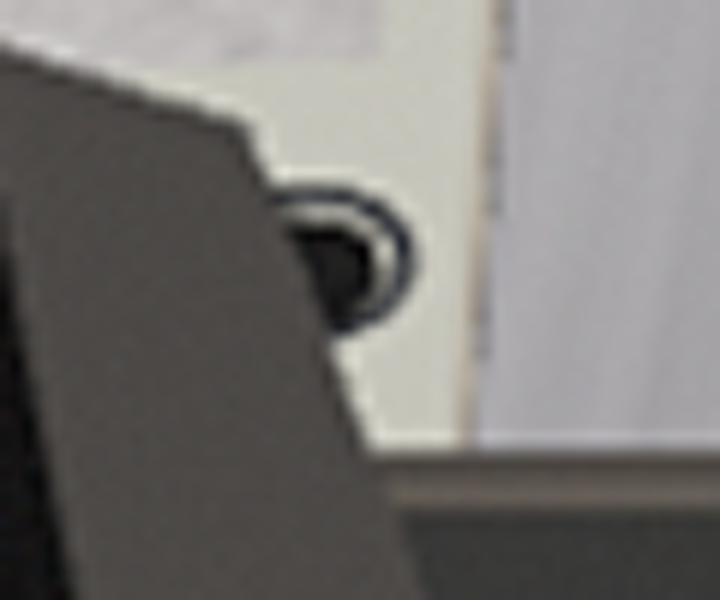

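```bash
python3 - <<'E'
from w import *
print(proj("wrist",tr(p,[(-.187,.08,.016),(-.187,-.08,.016),(-.051,-.03,.09),(-.051,.03,.09)])))
crop("pics/i_wrist.png","pics/i_w3.png",235,50,245,260,3)
E
```

```text
[[472.138472    63.39575186]
 [241.75050693  63.44733254]
 [310.31580656 275.00846489]
 [387.68915816 274.96160118]]
```

View pics/i_w3.png

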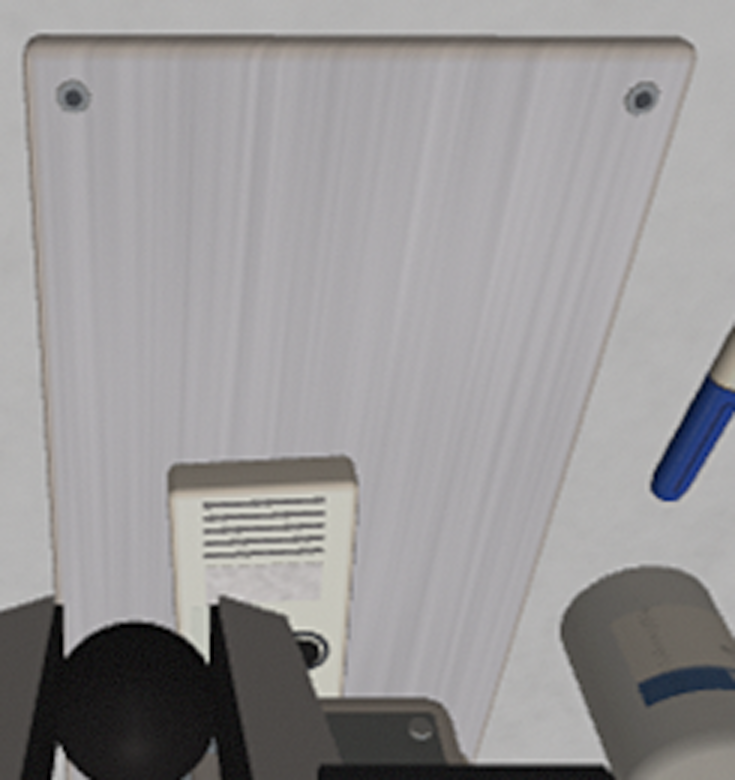

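```bash
python3 - <<'E'
from w import *
s=robot.get_state(); K,Rc,t=KRt("wrist"); Rt=s["tool_rot"]
A=Rc@Rt; B=Rc@s["ee_pos"]+t     # x_cam = A*(x_tool)+B
def cam(ee,R): Rw=A@R.T; return Rw,B-Rw@ee
def un(ee,R,px,z):
    Rw,tw=cam(ee,R); C=-Rw.T@tw; d=Rw.T@np.linalg.inv(K)@np.r_[px,1]; return C+d*(z-C[2])/d[2]
ST=lambda w:tr([0,0,-p[2]],w-np.r_[p[:2],0])[0]*1000
d0=np.load("pose.npz")
c1y=-1.15214924; c1=np.array([0.57985115,0.00165974,c1y])
Rb=Rst(p[2],np.deg2rad(25),0); Rd=Rst(c1y,np.deg2rad(48),0); Re=Rst(c[2],np.deg2rad(48),0)
eb=np.array([0.53438099,0.05618838,0.19255424]); ed=np.array([0.53435121,0.10389033,0.09821356])
ge=tr(c,(-.045,0,.038))[0]; ef=ge+[0.05018751,-0.07598308,0]
eg=ef+tr([0,0,p[2]],(.0003,-.0010,0))[0]-Re[:,2]*.09
q=.138; zr=.056-.0283*q
for nm,e,R,px,z in [("b needle",eb,Rb,(327.4,264.2),.0258),("d needle",ed,Rd,(306.0,300.3),zr),("f needle",ef,Re,(298.7,335.8),zr),("g needle",eg,Re,(294.9,272.9),zr),
   ("b seal",eb,Rb,(317.5,206.6),.034),("d seal",ed,Rd,(295.6,251.8),.034),("e seal",ge,Re,(299.6,304.5),.034),("f seal",ef,Re,(299.6,304.6),.034),("g seal",eg,Re,(295.9,252.3),.034),("i seal",s["ee_pos"],Rt,(334,268.9),.034),
   ("b stage FL",eb,Rb,(445,93),.016)]:
    print(nm,ST(un(e,R,px,z)).round(1))
print(s["ee_pos"],Rt-Rb)
crop("pics/b_wrist.png","pics/b_z3.png",235,80,220,240,3)
E
```

```text
b needle [ 0.5 -1.4 25.8]
d needle [ 0.  -1.4 52.1]
f needle [ 0.5 -1.2 52.1]
g needle [ 0.5 -0.9 52.1]
b seal [-86.2 -18.3  34. ]
d seal [-88.  -17.9  34. ]
e seal [-89.5 -18.2  34. ]
f seal [ 0.  -0.3 34. ]
g seal [ 1.   0.3 34. ]
i seal [ 4.4 -0.4 34. ]
b stage FL [-186.5   77.1   16. ]
[0.54486007 0.02900769 0.17135373] [[ 4.50549365e-04  2.00567403e-04 -2.04554898e-04]
 [ 2.44980993e-04 -4.94789925e-04  5.08043672e-05]
 [ 1.23943973e-04  6.08085159e-05 -5.77836667e-05]]
```

View pics/b_z3.png

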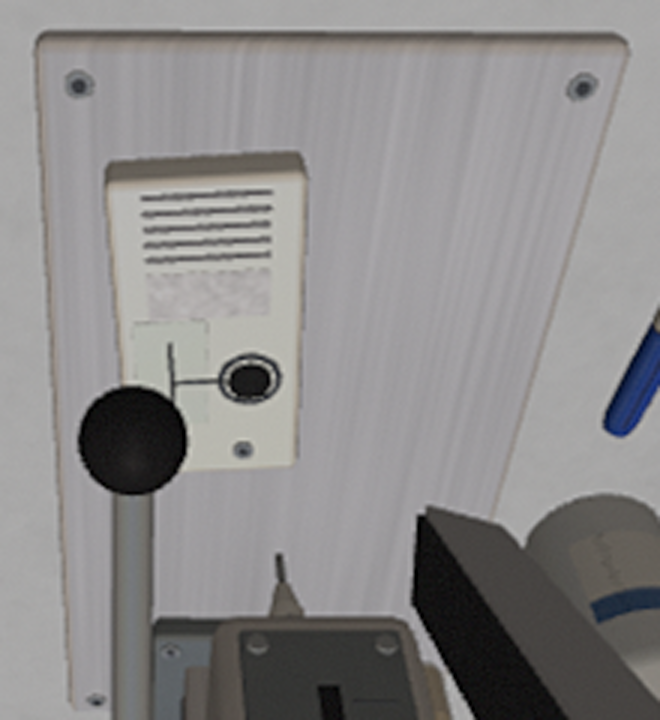

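By these measurements the needle sits about 2 mm from the seal's centre. The shallow views are biased by the seal's visible dark wall. That's inside the 5 mm limit, so I'll lower to the stop and then check directly at contact.

```bash
python3 - <<'E'
from w import *
for q in list(np.linspace(.66,1.10,5)[1:])+[1.14,1.17]:
    r=robot.move_linear(tr(p,ball(q))[0],velocity=.1 if q<1.1 else .04,threshold=25); print(q,r,robot.get_state()["force"].round(1))
    if r: break
s=robot.get_state(); R=s["tool_rot"]; print(s["opening"],s["time"])
robot.gripper_to(.06)
robot.move_linear(s["ee_pos"]-R[:,2]*.09,velocity=.15)
s=robot.get_state(); print(s["time"],s["force"])
for q in (1.03,1.13): print(proj("side",tr(p,ball(q))),proj("wrist",tr(p,ball(q))))
grab("side","pics/j_side.png"); crop("pics/j_side.png","pics/j_s.png",205,130,150,150,5); crop("pics/j_side.png","pics/j_s2.png",260,220,40,35,16)
grab("wrist","pics/j_wrist.png")
crop("pics/j_wrist.png","pics/j_wz.png",290,220,80,70,9)
E
```

```text
0.77 False [-4.5 -2.4 -3.3]
0.8800000000000001 False [-5.6 -1.9 -2.4]
0.9900000000000001 False [-5.9 -0.9 -3.1]
1.1 False [-6.8 -1.5 -2.2]
1.14 False [-6.2 -0.3 -1.8]
1.17 True [-4.8  0.8  8.1]
0.02450331883967506 22.85
24.3333 [ 0.30351762 -0.23362127 -0.77593151]
[[331.75593491 235.11030647]] [[281.87882025 236.40290278]]
[[329.87463055 239.94757797]] [[281.85139271 228.30963049]]
```

View pics/j_s.png

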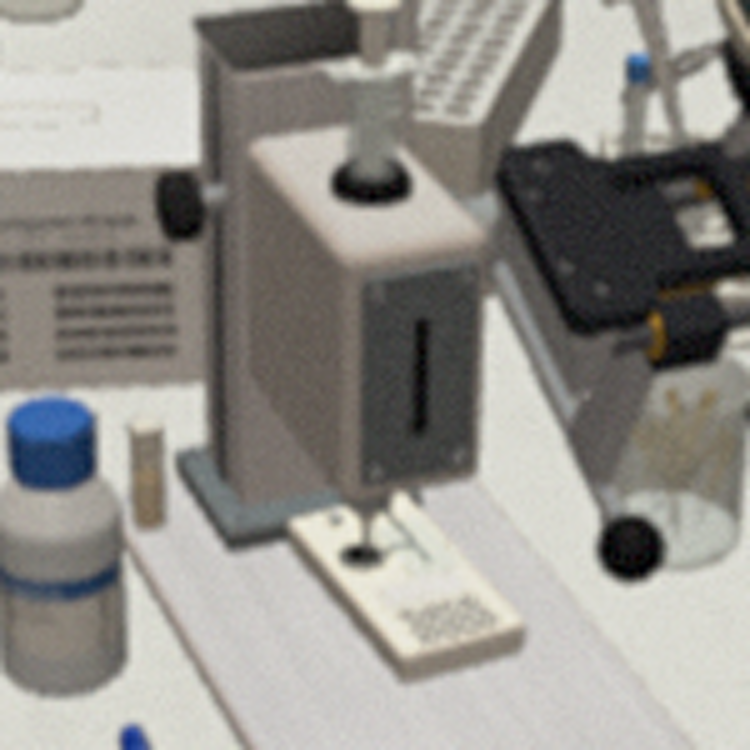

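View pics/j_wrist.png

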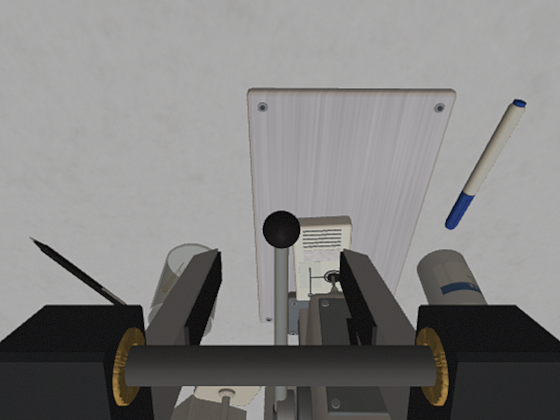

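View pics/j_wz.png

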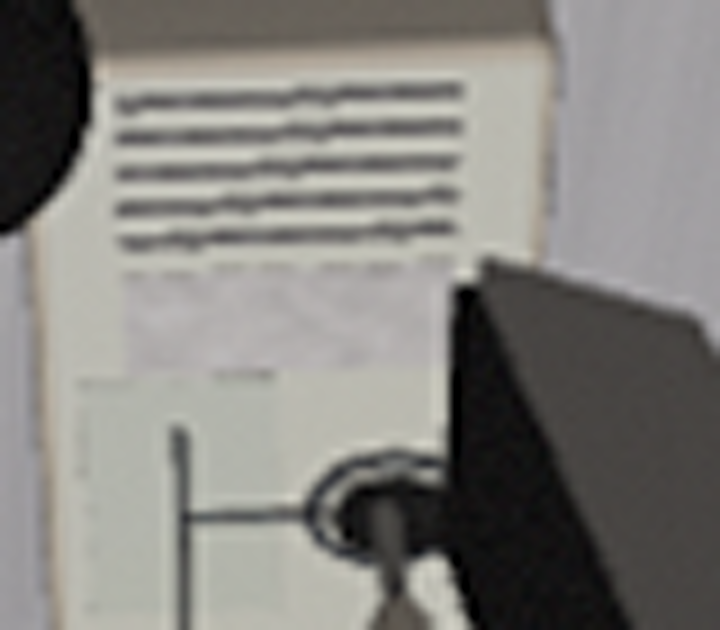

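View pics/j_s2.png

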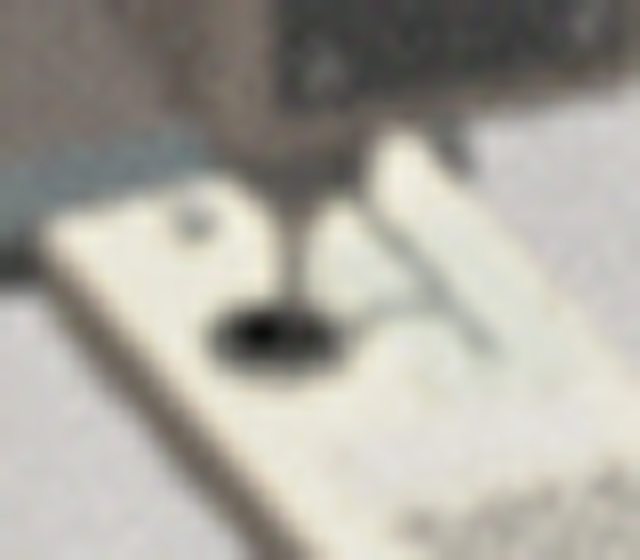

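The lever ball is at (331.2,239.2) in the side view and (281.5,228.5) in the wrist view, which means q ≈ 1.12–1.13, at the stop. The needle tip is on the black seal, but one finger hides part of it. I'll shift sideways for a clear look.

```bash
python3 - <<'E'
from w import *
s=robot.get_state(); R=s["tool_rot"]
robot.move_linear(s["ee_pos"]-R[:,2]*.03,velocity=.15)
s=robot.get_state()
robot.move_linear(s["ee_pos"]+tr([0,0,p[2]],(-.02,.05,0))[0],velocity=.15)
o=proj("wrist",tr(p,[(0,0,.034),(.001,0,.034),(0,.001,.034),(0,0,.035)])); print(o[0],o[1:]-o[0]); print(robot.get_state()["time"])
u,v=(int(x) for x in o[0])
grab("wrist","pics/k_wrist.png"); crop("pics/k_wrist.png","pics/k_wz.png",u-25,v-20,50,40,15); print(u,v)
E
```

```text
[285.10416244 276.11742192] [[-0.0064981   0.58259203]
 [ 0.88133928  0.00219098]
 [ 0.00526725  0.67699646]]
25.2833
285 276
```

View pics/k_wz.png

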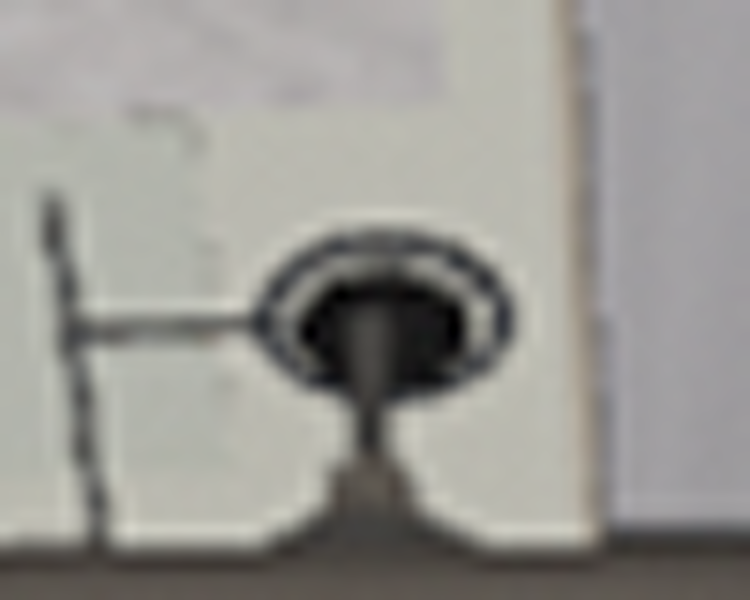

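View pics/k_wrist.png

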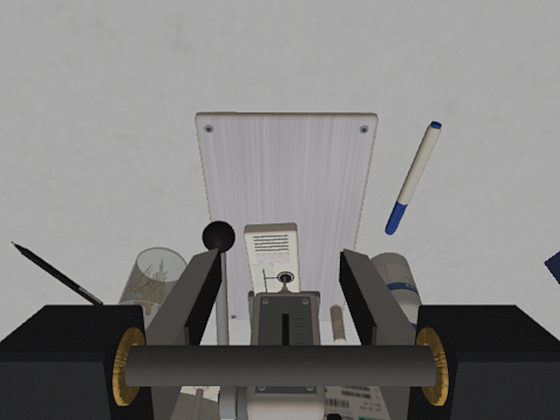

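Clear view: the printed ring is centred at crop (383,315), so the seal's top centre is at about (383,336). The needle tip is at about (368,325), roughly 1.8 mm off centre and well within the limit. The beaker, bottle and vial are upright and the robot is clear, so I'm handing in.

```bash
python3 - <<'E'
from rig import robot
s=robot.get_state(); print(s["time"],s["force"]); print(robot.sign_off())
E
```

```text
25.3333 [ 0.73864948 -0.32666364  0.56993669]
the job is handed in; nothing more can be done
None
```

The flow cell is in place with the needle pressed on the inlet seal, and I handed the job in at 25.3 s of the 61 s allowed. No verdict was reported.

I raised the lever to about 0.14 rad by its ball and slid the gripped cell about 91 mm along the stage, keeping it flat. After a 1 mm correction I released the cell, then pulled the lever down until the arm felt the stop, and backed the arm off.

**Last checks:**
- **Lever:** the ball's position in the side and wrist pictures gives about 1.12–1.13 rad, which is at the stop.
- **Needle:** the wrist view shows the tip on the black seal, about 1.8 mm from its centre. The contact force itself can't be measured, but the needle met the seal with travel left, so its spring is compressed.
- **Surroundings:** the beaker and bottle stood upright in the last wrist and side pictures. The vial was upright in the last side view. The arm was clear of everything.

**Disagreements:**
- **First raise:** I commanded 0.06 rad but the lever only reached about 0.14, because the ball slipped in the pads. That was still well below the 0.6 needed.
- **Seal position:** different views put the seal up to about 3 mm apart along the stage, because shallow views also show its dark side wall. At contact, the two wrist views gave offsets of about 2.5 mm and 1.8 mm, and the side view fitted those. I left it there, since it is inside the 5 mm limit.

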